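Start the edge burnisher

TASK

Start the edge burnisher from its grey switch box: with the fingertips, gently press the blue key (release) fully down, then press the green key (run) fully down; both stay down by themselves. Leave the red and yellow keys up and untouched, do not shift or pick up the thread cones, the wooden slicker or the wax tin standing around the box, and finish with the hand drawn back at least 10 cm from the keys.

Things in the scene. Friction and masses are not known exactly. Their poses are not given: they have to be found in the camera images.
- switch_box: Grey steel switch box, 170 x 170 x 50 mm, fixed to the bench; origin at the centre of its underside, z up, x and y along its sides. On its flat top four key sockets stand in a square, 76 mm centre to centre, 38 mm either way from the middle; which colour is where varies. The burnisher (green motor, 167 mm tall) is fixed far to the left, out of the way.
- blue_socket: Fixed black collar of the blue key, 44 mm diameter, 6 mm high, on top of the switch box; origin at the centre of its underside, 50 mm above the bench. It carries the blue key.
- blue_top (a point): Centre of the flat top of the blue key, a blue plastic round key 32 mm in diameter; 70 mm above the bench when up, 62 mm when fully down.
- blue_key (a joint): Travel of the blue key in m: 0 up (as it starts), 0.008 fully down against a hard stop. It slides straight down against a steady friction of about 3.5 N, has no spring and stays where it is left.
- green_socket: Fixed black collar of the green key, 44 mm diameter, 6 mm high, on top of the switch box; origin at the centre of its underside, 50 mm above the bench. It carries the green key.
- green_top (a point): Centre of the flat top of the green key, a green plastic round key 32 mm in diameter; 70 mm above the bench when up, 62 mm when fully down.
- green_key (a joint): Travel of the green key in m: 0 up (as it starts), 0.008 fully down against a hard stop. It slides straight down against a steady friction of about 3.5 N, has no spring and stays where it is left.
- red_socket: Fixed black collar of the red key, 44 mm diameter, 6 mm high, on top of the switch box; origin at the centre of its underside, 50 mm above the bench. It carries the red key.
- red_top (a point): Centre of the flat top of the red key, a red plastic round key 32 mm in diameter; 70 mm above the bench when up, 62 mm when fully down.
- red_key (a joint): Travel of the red key in m: 0 up (as it starts), 0.008 fully down against a hard stop. It slides straight down against a steady friction of about 3.5 N, has no spring and stays where it is left.
- yellow_socket: Fixed black collar of the yellow key, 44 mm diameter, 6 mm high, on top of the switch box; origin at the centre of its underside, 50 mm above the bench. It carries the yellow key.
- yellow_top (a point): Centre of the flat top of the yellow key, a yellow plastic round key 32 mm in diameter; 70 mm above the bench when up, 62 mm when fully down.
- yellow_key (a joint): Travel of the yellow key in m: 0 up (as it starts), 0.008 fully down against a hard stop. It slides straight down against a steady friction of about 3.5 N, has no spring and stays where it is left.
- black_cone: Loose cone of black thread standing on the bench, 66 mm wide at the foot, 95 mm tall, origin at the centre of its underside. Bystander.
- cream_cone: Loose cone of cream thread standing on the bench, 66 mm wide at the foot, 95 mm tall, origin at the centre of its underside. Bystander.
- slicker: Loose turned wooden edge slicker standing on the bench, 48 mm diameter, 90 mm tall, origin at the centre of its underside. Bystander.
- wax_tin: Loose round aluminium wax tin with green lid, 69 mm diameter, 40 mm tall, standing on the bench, origin at the centre of its underside. Bystander.

How it is judged (in metres and radians):
On the way, in this order (a step that is already met when the one before it is completed fails the run):
1. the blue key is pressed down while the green one is still up (value of joint blue_key above 0.006 m and value of joint green_key below 0.002 m), for 0.1 s.
2. the green key is pressed down, the blue one staying down (value of joint each of green_key, blue_key above 0.006 m), for 0.1 s.
At the end, for the whole second after the job is handed in: Blue and green keys more than 6 mm down (of 8), red and yellow less than 1.5 mm down, all four loose bystanders upright (within 0.1 rad), at rest and within 12 mm of where they started, and the TCP more than 90 mm from every key top (all of step 2 and value of joint each of red_key, yellow_key below 0.0015 m and distance of each of black_cone, cream_cone, slicker, wax_tin from where it was at the start of the episode below 0.012 m and angle between each of black_cone, cream_cone, slicker, wax_tin's own z axis and vertical below 0.1 rad and linear speed of each of black_cone, cream_cone, slicker, wax_tin below 0.02 m/s and distance between the grasp point and blue_top above 0.09 m and distance between the grasp point and green_top above 0.09 m and distance between the grasp point and red_top above 0.09 m and distance between the grasp point and yellow_top above 0.09 m); the robot touches nothing.
It fails at once if the green key is pressed (over 2 mm) before the blue key is down (value of joint green_key above 0.002 m and value of joint blue_key below 0.005 m).
It fails at once if the red or yellow key is pressed (over 1.5 mm) or pushed against with over 2 N (value of joint any of red_key, yellow_key above 0.0015 m or contact force between any of the arm, the fingers and red_socket above 2 N or contact force between any of the arm, the fingers and yellow_socket above 2 N).
It fails at once if a key is pressed with more than 25 N, or the switch box is (contact force between the fingers and blue_socket above 25 N or contact force between the fingers and green_socket above 25 N or contact force between the fingers and switch_box above 25 N).
It fails at once if a bystander is shifted over 12 mm, lifted or tipped (distance of any of black_cone, cream_cone, slicker, wax_tin from where it was at the start of the episode above 0.012 m or angle between any of black_cone, cream_cone, slicker, wax_tin's own z axis and vertical above 0.3 rad).
It also fails if it takes over 42 s, if anything falls off the work surface, if the arm or the gripper's body presses on something with over 40 N, if the wrist force passes 120 N, or if a joint passes its speed limit or range.

ROBOT

A 7-joint arm with a two-finger parallel gripper is mounted at the origin on the work surface. World frame = base frame: x ahead of the robot, y to its left, z up, the work surface at z = 0. Lengths are in mm, angles in rad, forces in N, time in s.
With the tool pointing down it reaches from about 425 to 1025 mm from the base axis. Payload 3.6 kg.
Tool frame: the origin (TCP) lies between the finger pads, 19 mm behind the fingertips; this is the grasp point; z points along the fingers, y is the line along which they close (so a half turn about z gives the same grasp; the last joint's range is limited). The gripper opens to 85 mm and grips with 20 to 120 N. Pads are 22 mm wide; open, the fingers measure 114 mm over their backs; the gripper's body (76 mm by 85 mm) begins 54 mm behind the grasp point. The pads swing forward as they close: fully open they stand 13 mm farther back than shut.
Start: joints at [-1.411, 0.591, 0.048, 1.609, -0.033, 0.943, -0.034], TCP at [182.031, 701.78, 250.002] pointing down, gripper open.
Joint ranges: [-2.69, 2.69], [-0.47, 2.24], [-1.27, 1.36], [0.19, 2.51], [-1.53, 4.68], [0.08, 2.07], [-3.09, 3.09]. Speed limits (rad/s): [2.57, 2.57, 3.14, 3.14, 3.14, 3.14, 3.14].

INTERFACE

Orientations are given as a unit quaternion [w, x, y, z].
In Python, from station import manip gives the robot as it stands. The module is installed in compiled form; this text tells all that it offers.
- The arm moves only by the tool servo_tool, never from a script. Its argument "increments" is a list of rows, each an object of numbers: "tx", "ty", "tz": the shift along the tool's x, y, z each as a share of 25 mm, from -1 to 1; "roll": the turn about the tool's z as a share of 0.12 rad, from -1 to 1. A call has 1 to 12 rows; each row shifts and turns the commanded pose from where the row before left it, along the tool's axes as they then stand; what a row does not reach is not made up. A row lasts 1/8 s, in which the tool goes at most 62.5 mm and 10.7 degrees, less where a joint would pass 70% of its speed; a pose out of reach is approached as far as the arm can. A call with a number of a shift or a turn outside -1 to 1 is refused whole. A call with a gripper value outside its range is refused whole. "grip" is the closure, from 0 (fully open) to 1 (shut), set as the call begins (left out, the last holds). The fingers move at their own pace and stop on an object; the grip force is fixed at half the most. Time passes only in rows, so rows that do not move let the fingers close. It gives the time, the measured TCP pose, the force, the opening and the grip force at its end, in the units of the state.
- manip.get_obs(): the state, without advancing time (a new reading comes with each control period).
- manip.read_camera(name): name is "scene" or "top" or "wrist"; returns a dict with "frame" (420x560x3 uint8, red, green, blue), "intrinsics" (3x3 intrinsics, pixels), "origin" and "attitude" of the camera in the world. Camera axes: x right, y down, z forward; pixel columns grow to the right and rows downward; lengths in mm; the calibration is good to about 2 mm. The wrist camera is an equidistant fisheye: a pixel r from the principal point sees the ray r / f radians off the axis. A picture is of the moment at which its call begins. There is no depth.
- manip.job_done(): hands the job in; it is judged then, once.
Trained networks look in a picture, given as the dict that the camera call returned (one of the last four; its "shot" number tells which), for a name from the list of things; names that differ only in an ending like _2 or _b are one class to them, and where a whole thing is asked for, a point or a joint stands for the part that bears it (a point fixed in the world has none). Each returns a list of dicts, best first, with "score" (0 to 1); they miss things now and then, are a little off and sometimes report something else, mostly with a low value. They report only what shows in the picture. A call takes as long as a camera call.
- manip.masks_of(name, picture): "region" (420x560 bool, what is visible of it).
- manip.tip_of(name, picture): "centre" ([x, y, z] in mm, in the coordinates of the camera as it stood for that picture, good to about 4 mm: a listed point, or the origin of a listed thing).
The state is a dict: "clock": time; "q": joint angles; "qd": joint speeds; "joint_torque": joint torques, N m; "position": TCP position; "tool_rot": TCP orientation; "force": force on the tool from outside, world axes, zero at the start; "moment": the same for the moment, N m; "gripper_width": finger opening in mm; "finger_force": force on a finger pad.
Only numpy, scipy, OpenCV 4.12 (cv2) and the standard library are available. Lean on these libraries where they do the work, as an engineer would, in place of code of your own. Each camera call takes 0.05 s, during which the arm holds its last target. There are 200 camera calls.

## Working session

There is one attempt and no reset: what is moved stays moved. The work goes in short steps, Python scripts to look and compute and a tool call to move; the robot and the scene stay as the last step left them, time stands still between calls to the robot, and variables do not carry over. Pictures are saved under pics/ and viewed, at most 10 in all, crops included, and the job is handed in when it is done.

Besides the shell and the picture viewer there is one more tool, called after "Request:" by a JSON object that holds its "op" and its "data", one argument or row to a line. servo_tool: Moves the arm, as the interface text tells. Its arguments: {"type":"object","properties":{"increments":{"type":"array"},"grip":{"type":"number"}},"required":["increments"]}

```bash
mkdir -p pics
cat > h.py <<'E'
from station import manip
import numpy as np, cv2
from scipy.spatial.transform import Rotation as R
def rot(a):
    a=np.array(a,float)
    return a if a.shape==(3,3) else R.from_quat(a[[1,2,3,0]]).as_matrix()
def world(p,c): return rot(p['attitude'])@np.array(c)+np.array(p['origin'])
def ray_z(p,u,v,z):
    K=np.array(p['intrinsics']); d=rot(p['attitude'])@np.linalg.inv(K)@[u,v,1]
    o=np.array(p['origin']); return o+d*(z-o[2])/d[2]
def save(p,n): cv2.imwrite('pics/'+n,p['frame'][:,:,::-1])
E
python3 - <<'E'
from h import *
for cam in('top','scene'):
    p=manip.read_camera(cam); save(p,cam+'1.png'); print(cam,p['origin'],p['attitude'])
    for n in['blue_top','green_top','red_top','yellow_top','switch_box','black_cone','cream_cone','slicker','wax_tin']:
        t=manip.tip_of(n,p); m=manip.masks_of(n,p)
        s=''
        if m:
            v,u=np.nonzero(m[0]['region']); s=(round(u.mean()),round(v.mean()),len(u),round(m[0]['score'],2))
            if cam=='top' and '_top' in n: s+=tuple(ray_z(p,u.mean(),v.mean(),68).round(1))
        print(n,[(world(p,x['centre']).round(1),round(x['score'],2)) for x in t[:2]],s)
o=manip.get_obs();print({k:np.round(o[k],3) for k in('clock','position','tool_rot','force','gripper_width')})
print(rot(o['tool_rot']).round(3))
E
```

```text
top [ 451.24674611   57.00331409 1143.00421764] [ 0.06003573 -0.69775577  0.71171377 -0.05473669]
blue_top [(array([570. , 106.9,  69.3]), 0.74), (array([645.1,  86.7,  52.2]), 0.5)] (258, 237, 169, 0.53, np.float64(570.0), np.float64(102.5), np.float64(68.0))
green_top [(array([641.7,  83. ,  70.3]), 0.69)] (266, 204, 176, 0.43, np.float64(641.1), np.float64(84.1), np.float64(68.0))
red_top [(array([550.8,  26.4,  67.6]), 0.66)] (292, 245, 181, 0.52, np.float64(551.3), np.float64(29.9), np.float64(68.0))
yellow_top [(array([621.7,  13.8,  67.9]), 0.65)] (300, 211, 180, 0.55, np.float64(624.0), np.float64(11.5), np.float64(68.0))
switch_box [(array([594.3,  55.2,   1.7]), 0.97), (array([ 6.367e+02,  2.063e+02, -4.000e-01]), 0.19)] (279, 226, 4969, 0.8)
black_cone [(array([642.1, 208.4,  -3.9]), 0.96), (array([771.3,  69.9,   2.2]), 0.72)] (210, 207, 676, 0.96)
cream_cone [(array([770.5,  69.2,   1.4]), 0.64), (array([746.9, -58.7,  -5.4]), 0.42)] (271, 151, 676, 0.67)
slicker [(array([580.6, -94.6,   1.1]), 0.98), (array([590.2,  58. ,  -3.2]), 0.22)] (348, 232, 394, 0.86)
wax_tin [(
[... 433 characters left out ...]
 13.4,  68.4]), 0.59), (array([644.6,  84.3,  49.3]), 0.28)] (244, 213, 268, 0.82)
switch_box [(array([604.2,  55.2,  -2. ]), 0.79)] (271, 221, 6576, 0.97)
black_cone [(array([644.6, 209.6,   0.7]), 0.77), (array([549.9,  34.6,  67.2]), 0.2)] (348, 254, 1246, 0.93)
cream_cone [(array([771.9,  75.5,  -4.2]), 0.66)] (256, 302, 1271, 0.84)
slicker [] 
wax_tin [(array([744.1, -58.5,  -2.8]), 0.55)] (187, 272, 1414, 0.74)
{'clock': np.float64(1.9), 'position': array([182.026, 701.792, 249.998]), 'tool_rot': array([-0.   ,  0.127,  0.992,  0.   ]), 'force': array([-0.512,  0.082,  0.022]), 'gripper_width': np.float64(85.189)}
[[-0.968  0.251 -0.   ]
 [ 0.251  0.968  0.   ]
 [ 0.     0.    -1.   ]]
```

```bash
python3 -c "
import cv2;a=cv2.imread('pics/top1.png')[120:280,180:380];b=cv2.imread('pics/scene1.png')[130:330,150:400]
cv2.imwrite('pics/c.png',cv2.hconcat([cv2.resize(a,(400,320)),cv2.resize(b,(400,320))]))"
```

```text
(no output)
```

View pics/c.png

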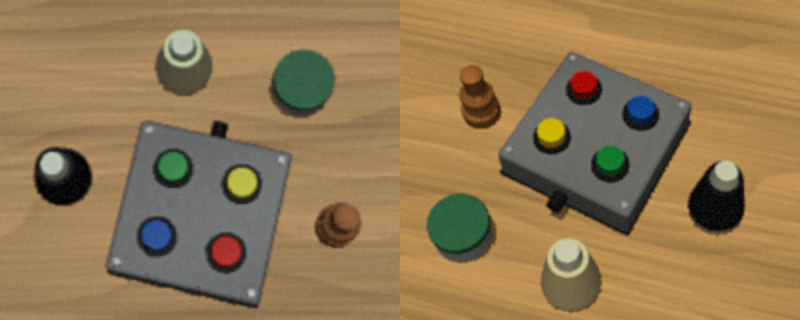

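Request:
{"op": "servo_tool", "data": {
  "increments": [
    {"tx": -0.5,"ty": -0.45},
    {"tx": -1,"ty": -0.92},
    {"tx": -1,"ty": -0.92},
    {"tx": -1,"ty": -0.92},
    {"tx": -1,"ty": -0.92},
    {"tx": -1,"ty": -0.92},
    {"tx": -1,"ty": -0.92},
    {"tx": -1,"ty": -0.92},
    {"tx": -1,"ty": -0.92},
    {"tx": -1,"ty": -0.92},
    {"tx": -1,"ty": -0.92},
    {"tx": -1,"ty": -0.92}
  ],
  "grip": 1
}}

```text
invalid input at $.increments[0]: expected keys tx, ty, tz, roll
```

Request:
{"op": "servo_tool", "data": {
  "increments": [
    {"tx": -1,"ty": -0.92},
    {"tx": -1,"ty": -0.92},
    {"tx": -1,"ty": -0.92},
    {"tx": -1,"ty": -0.92},
    {"tx": -1,"ty": -0.92},
    {"tx": -1,"ty": -0.92},
    {"tx": -1,"ty": -0.92},
    {"tx": -1,"ty": -0.92},
    {"tx": -0.5,"ty": -0.5},
    {"tx": 0}
  ]
}}

```text
invalid input at $.increments[0]: expected keys tx, ty, tz, roll
```

Request:
{"op": "servo_tool", "data": {
  "increments": [
    {"tx": -0.5,"ty": -0.45,"tz": 0,"roll": 0},
    {"tx": -1,"ty": -0.92,"tz": 0,"roll": 0},
    {"tx": -1,"ty": -0.92,"tz": 0,"roll": 0},
    {"tx": -1,"ty": -0.92,"tz": 0,"roll": 0},
    {"tx": -1,"ty": -0.92,"tz": 0,"roll": 0},
    {"tx": -1,"ty": -0.92,"tz": 0,"roll": 0},
    {"tx": -1,"ty": -0.92,"tz": 0,"roll": 0},
    {"tx": -1,"ty": -0.92,"tz": 0,"roll": 0},
    {"tx": -1,"ty": -0.92,"tz": 0,"roll": 0},
    {"tx": -1,"ty": -0.92,"tz": 0,"roll": 0},
    {"tx": -1,"ty": -0.92,"tz": 0,"roll": 0},
    {"tx": -1,"ty": -0.92,"tz": 0,"roll": 0}
  ],
  "grip": 1
}}

```text
clock: 3.4
position: [394.8, 371.4, 250.2]
tool_rot: [0.0, 0.127, 0.992, -0.0]
force: [-0.2, -0.9, -0.5]
gripper_width: -0.2
finger_force: 0.0
```

Request:
{"op": "servo_tool", "data": {
  "increments": [
    {"tx": -1,"ty": -0.92,"tz": 0,"roll": 0},
    {"tx": -1,"ty": -0.92,"tz": 0,"roll": 0},
    {"tx": -1,"ty": -0.92,"tz": 0,"roll": 0},
    {"tx": -1,"ty": -0.92,"tz": 0,"roll": 0},
    {"tx": -1,"ty": -0.92,"tz": 0,"roll": 0},
    {"tx": -1,"ty": -0.92,"tz": 0,"roll": 0},
    {"tx": -1,"ty": -0.92,"tz": 0,"roll": 0},
    {"tx": -1,"ty": -0.92,"tz": 0,"roll": 0},
    {"tx": -1,"ty": -0.9,"tz": 0,"roll": 0},
    {"tx": -0.4,"ty": -0.3,"tz": 0,"roll": 0},
    {"tx": 0,"ty": 0,"tz": 0,"roll": 0},
    {"tx": 0,"ty": 0,"tz": 0,"roll": 0}
  ]
}}

```text
clock: 4.9
position: [566.7, 109.2, 249.9]
tool_rot: [-0.001, 0.126, 0.992, 0.0]
force: [-0.1, 0.5, 0.0]
gripper_width: 0.3
finger_force: 0.0
```

Run:
```python
from h import *
p=manip.read_camera('wrist'); save(p,'w1.png'); K=np.array(p['intrinsics'])
def wray(p,u,v,z):
    x,y=(u-K[0,2])/K[0,0],(v-K[1,2])/K[1,1]; r=np.hypot(x,y)
    d=rot(p['attitude'])@[x/r*np.sin(r),y/r*np.sin(r),np.cos(r)]; o=np.array(p['origin']); return o+d*(z-o[2])/d[2]
for n in['blue_top','green_top','red_top','yellow_top']:
    t=manip.tip_of(n,p); m=manip.masks_of(n,p); s=''
    if m:
        v,u=np.nonzero(m[0]['region']); s=(round(u.mean()),round(v.mean()),len(u),wray(p,u.mean(),v.mean(),68).round(1))
    print(n,[(world(p,x['centre']).round(1),round(x['score'],2)) for x in t[:2]],s)
o=manip.get_obs();print({k:np.round(o[k],2) for k in('clock','position','tool_rot','force','gripper_width')})
```

```text
blue_top [(array([572.1, 103.4,  70.2]), 0.69)] (276, 191, 898, array([569.6, 105.4,  68. ]))
green_top [] (274, 251, 334, array([632.4,  87.7,  68. ]))
red_top [(array([549.5,  28.1,  65.8]), 0.77)] (201, 191, 794, array([551.2,  33.1,  68. ]))
yellow_top [(array([625.5,  10. ,  73.2]), 0.63)] (207, 258, 700, array([622.7,  15.1,  68. ]))
{'clock': np.float64(5.35), 'position': array([567.65, 107.9 , 250.04]), 'tool_rot': array([0.  , 0.13, 0.99, 0.  ]), 'force': array([ 0.04, -0.16, -0.73]), 'gripper_width': np.float64(-0.09)}
```

View pics/w1.png

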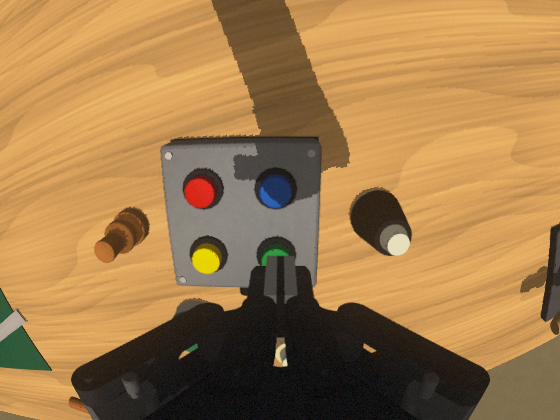

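Request:
{"op": "servo_tool", "data": {
  "increments": [
    {"tx": -0.13,"ty": -0.13,"tz": 0.6,"roll": 0},
    {"tx": 0,"ty": 0,"tz": 1,"roll": 0},
    {"tx": 0,"ty": 0,"tz": 1,"roll": 0},
    {"tx": 0,"ty": 0,"tz": 1,"roll": 0},
    {"tx": 0,"ty": 0,"tz": 1,"roll": 0},
    {"tx": 0,"ty": 0,"tz": 0.7,"roll": 0},
    {"tx": 0,"ty": 0,"tz": 0.4,"roll": 0},
    {"tx": 0,"ty": 0,"tz": 0.3,"roll": 0},
    {"tx": 0,"ty": 0,"tz": 0.1,"roll": 0},
    {"tx": 0,"ty": 0,"tz": 0,"roll": 0},
    {"tx": 0,"ty": 0,"tz": 0,"roll": 0}
  ]
}}

```text
clock: 6.72
position: [570.5, 103.8, 98.1]
tool_rot: [0.001, 0.127, 0.992, 0.0]
force: [0.4, -0.7, -0.7]
gripper_width: 0.1
finger_force: 0.0
```

Request:
{"op": "servo_tool", "data": {
  "increments": [
    {"tx": 0,"ty": 0,"tz": 0.1,"roll": 0},
    {"tx": 0,"ty": 0,"tz": 0.1,"roll": 0},
    {"tx": 0,"ty": 0,"tz": 0.06,"roll": 0},
    {"tx": 0,"ty": 0,"tz": 0.06,"roll": 0},
    {"tx": 0,"ty": 0,"tz": 0.06,"roll": 0},
    {"tx": 0,"ty": 0,"tz": 0.06,"roll": 0},
    {"tx": 0,"ty": 0,"tz": 0.06,"roll": 0},
    {"tx": 0,"ty": 0,"tz": 0,"roll": 0}
  ]
}}

```text
clock: 7.72
position: [570.0, 103.7, 85.0]
tool_rot: [0.0, 0.127, 0.992, -0.0]
force: [-0.4, 0.3, 2.3]
gripper_width: -0.0
finger_force: 1.1
```

Request:
{"op": "servo_tool", "data": {
  "increments": [
    {"tx": 0,"ty": 0,"tz": 0.04,"roll": 0},
    {"tx": 0,"ty": 0,"tz": 0.04,"roll": 0},
    {"tx": 0,"ty": 0,"tz": 0.04,"roll": 0},
    {"tx": 0,"ty": 0,"tz": 0,"roll": 0}
  ]
}}

```text
clock: 8.22
position: [570.0, 103.7, 81.8]
tool_rot: [-0.0, 0.127, 0.992, -0.0]
force: [-0.1, -0.7, 1.6]
gripper_width: 0.1
finger_force: 1.0
```

Request:
{"op": "servo_tool", "data": {
  "increments": [
    {"tx": 0,"ty": 0,"tz": 0.03,"roll": 0},
    {"tx": 0,"ty": 0,"tz": 0.02,"roll": 0},
    {"tx": 0,"ty": 0,"tz": 0,"roll": 0}
  ]
}}

```text
clock: 8.6
position: [570.1, 103.7, 80.8]
tool_rot: [0.0, 0.127, 0.992, 0.0]
force: [-0.4, -0.2, 3.8]
gripper_width: -0.0
finger_force: 2.0
```

Request:
{"op": "servo_tool", "data": {
  "increments": [
    {"tx": 0,"ty": 0,"tz": 0.02,"roll": 0},
    {"tx": 0,"ty": 0,"tz": 0.02,"roll": 0},
    {"tx": 0,"ty": 0,"tz": 0,"roll": 0}
  ]
}}

```text
clock: 8.98
position: [570.1, 103.7, 80.8]
tool_rot: [-0.0, 0.127, 0.992, 0.0]
force: [-3.2, -0.2, 10.8]
gripper_width: -0.0
finger_force: 5.6
```

Request:
{"op": "servo_tool", "data": {
  "increments": [
    {"tx": 0,"ty": 0,"tz": -0.2,"roll": 0},
    {"tx": 0,"ty": 0,"tz": -0.6,"roll": 0},
    {"tx": 0,"ty": 0,"tz": -0.4,"roll": 0},
    {"tx": -0.5,"ty": 0,"tz": 0,"roll": 0},
    {"tx": -0.9,"ty": 0,"tz": 0,"roll": 0},
    {"tx": -0.9,"ty": -0.04,"tz": 0,"roll": 0},
    {"tx": -0.5,"ty": 0,"tz": 0,"roll": 0},
    {"tx": -0.2,"ty": 0,"tz": 0,"roll": 0},
    {"tx": 0,"ty": 0,"tz": 0,"roll": 0},
    {"tx": 0,"ty": 0,"tz": 0,"roll": 0}
  ]
}}

```text
clock: 10.22
position: [641.4, 84.3, 109.6]
tool_rot: [-0.001, 0.126, 0.992, -0.0]
force: [-0.1, 0.2, 0.5]
gripper_width: 0.1
finger_force: 0.0
```

Run:
```python
from h import *
p=manip.read_camera('scene'); q=manip.read_camera('wrist')
cv2.imwrite('pics/s2.png',cv2.hconcat([cv2.resize(p['frame'][130:280,180:360,::-1],(400,333)),cv2.resize(q['frame'][100:350,130:430,::-1],(400,333))]))
o=manip.get_obs();print({k:np.round(o[k],2) for k in('clock','position','force')})
```

```text
{'clock': np.float64(10.32), 'position': array([641.63,  84.31, 109.69]), 'force': array([0.4 , 0.28, 0.33])}
```

View pics/s2.png

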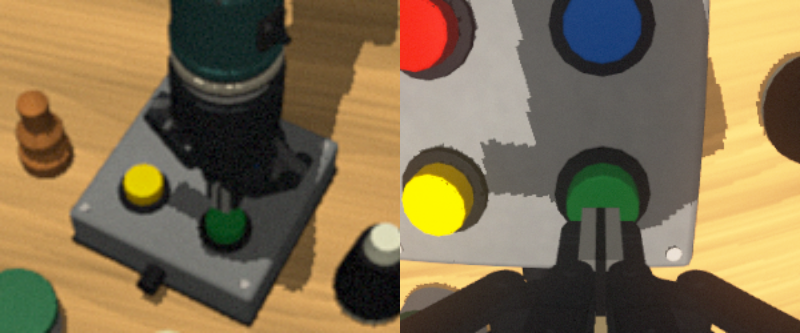

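The blue key (right crop, ~600,25) looks low in its collar, and the fingertips (~600,215) are centred over the green key.

Request:
{"op": "servo_tool", "data": {
  "increments": [
    {"tx": -0.03,"ty": 0,"tz": 0.4,"roll": 0},
    {"tx": 0,"ty": 0,"tz": 0.2,"roll": 0},
    {"tx": 0,"ty": 0,"tz": 0.1,"roll": 0},
    {"tx": 0,"ty": 0,"tz": 0.06,"roll": 0},
    {"tx": 0,"ty": 0,"tz": 0.06,"roll": 0},
    {"tx": 0,"ty": 0,"tz": 0.06,"roll": 0},
    {"tx": 0,"ty": 0,"tz": 0.06,"roll": 0},
    {"tx": 0,"ty": 0,"tz": 0.06,"roll": 0},
    {"tx": 0,"ty": 0,"tz": 0.06,"roll": 0},
    {"tx": 0,"ty": 0,"tz": 0.04,"roll": 0},
    {"tx": 0,"ty": 0,"tz": 0,"roll": 0}
  ]
}}

```text
clock: 11.7
position: [643.3, 83.7, 82.1]
tool_rot: [0.0, 0.127, 0.992, -0.0]
force: [-0.9, -0.0, 2.5]
gripper_width: 0.2
finger_force: 1.1
```

Request:
{"op": "servo_tool", "data": {
  "increments": [
    {"tx": 0,"ty": 0,"tz": 0.03,"roll": 0},
    {"tx": 0,"ty": 0,"tz": 0.03,"roll": 0},
    {"tx": 0,"ty": 0,"tz": 0.02,"roll": 0},
    {"tx": 0,"ty": 0,"tz": 0,"roll": 0}
  ]
}}

```text
clock: 12.2
position: [643.3, 83.7, 80.8]
tool_rot: [0.0, 0.127, 0.992, 0.0]
force: [-0.8, -0.4, 6.8]
gripper_width: -0.4
finger_force: 3.3
```

Request:
{"op": "servo_tool", "data": {
  "increments": [
    {"tx": 0,"ty": 0,"tz": -0.3,"roll": 0},
    {"tx": 0,"ty": 0,"tz": -0.8,"roll": 0},
    {"tx": 0,"ty": 0,"tz": -1,"roll": 0},
    {"tx": 0,"ty": 0,"tz": -1,"roll": 0},
    {"tx": 0,"ty": 0,"tz": -1,"roll": 0},
    {"tx": 0,"ty": 0,"tz": -1,"roll": 0},
    {"tx": 0,"ty": 0,"tz": -1,"roll": 0},
    {"tx": 0,"ty": 0,"tz": -1,"roll": 0},
    {"tx": 0,"ty": 0,"tz": -0.5,"roll": 0},
    {"tx": 0,"ty": 0,"tz": 0,"roll": 0},
    {"tx": 0,"ty": 0,"tz": 0,"roll": 0}
  ]
}}

```text
clock: 13.58
position: [642.4, 83.7, 269.4]
tool_rot: [-0.001, 0.126, 0.992, -0.0]
force: [0.5, -0.9, -0.3]
gripper_width: 0.1
finger_force: 0.0
```

Run:
```python
from h import *
p=manip.read_camera('scene'); q=manip.read_camera('wrist')
cv2.imwrite('pics/s3.png',cv2.hconcat([cv2.resize(p['frame'][130:330,150:400,::-1],(400,320)),cv2.resize(q['frame'][50:350,100:475,::-1],(400,320))]))
print(manip.get_obs()['position'])
```

```text
[642.38694467  83.66852615 269.04382979]
```

View pics/s3.png

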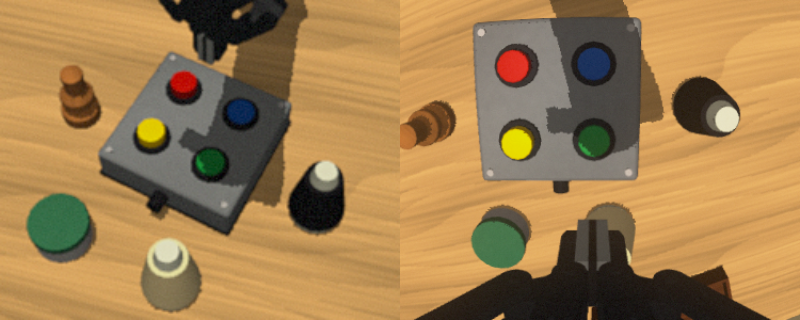

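Blue (240,113 left crop) and green (210,163) sit visibly lower than red and yellow; all bystanders stand as before.

```bash
python3 -c "
from station import manip; print(manip.job_done())"
```

```text
the job is handed in; nothing more can be done
None
```

I pressed the blue key and then the green key down to their hard stops (peak force read about 11 N) and drew the hand back about 20 cm above the keys. The last pictures show red and yellow still up and the bystanders in place. The job is handed in, but no verdict was returned.

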